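# Clear the potter's bench

### The arm

A 7-joint arm with a two-finger parallel gripper is mounted at the origin on the work surface. World frame = base frame: x ahead of the robot, y to its left, z up, the work surface at z = 0. Lengths are in m, angles in rad, forces in N, time in s.
With the tool pointing down it reaches from about 0.425 to 0.925 m from the base axis. Payload 6.8 kg.
Tool frame: the origin (TCP) lies on the front face of the gripper's body, between the roots of the fingers; the fingertips stand 73 mm ahead of it and the grasp point (between the pads) lies 54 mm ahead of it (env.nose_length is the distance from the TCP to the fingertips, in m); z points along the fingers, y is the line along which they close (so a half turn about z gives the same grasp; the last joint's range is limited). The gripper opens to 85 mm and grips with 20 to 120 N. Pads are 22 mm wide; open, the fingers measure 114 mm over their backs; the gripper's body (76 mm by 85 mm) begins 54 mm behind the grasp point. The pads swing forward as they close: fully open they stand 13 mm farther back than shut.
Start: joints at [1.034, 0.477, 0.022, 1.555, -0.011, 1.109, -0.083], TCP at [0.281, -0.614, 0.304] pointing down, gripper open.
Joint ranges: [-2.96, 2.96], [-0.34, 2.1], [-1.41, 1.46], [0.24, 2.44], [-1.37, 4.51], [0.17, 1.92], [-2.96, 2.96]. Speed limits (rad/s): [2.39, 2.39, 3.14, 3.14, 3.14, 3.14, 3.14].

### API

Orientations are given as a unit quaternion [w, x, y, z].
In Python, from cell import env, kin, camera, calibration, job gives the robot as it stands. The module is installed in compiled form; this text tells all that it offers. Calls block until the motion is done:
- env.reach(position, orientation): joint-space move of the TCP to a pose.
- env.movel(position, velocity=0.15, rot=None, stop_force=None): straight line of the TCP; rot=None keeps the orientation; velocity is the mean speed in m/s. With stop_force (N) it stops when the force on the tool has changed by that much, and returns True; else False.
- env.goto_joints(angles): joint-space move.
- env.grip(opening, f_grip=None): finger opening in m; f_grip is the grip in N (None keeps the last); returns when the fingers have stopped.
- env.dwell(seconds).
- kin.inverse_kinematics(position, orientation): joint angles nearest the present ones, or None.
- env.get_state(): the state.
- camera(name): name is "side" or "top"; returns (picture, depth): 420x560x3 uint8, blue, green, red; 420x560 float32, m along the optical axis (not along the pixel's ray), 0 where there is no reading.
- calibration(name): a dict with "fx", "fy", "cx", "cy" (pixels), "k1" (the pictures are not rectified: a ray, as slopes to the right and down, at radius r is drawn at 1 + k1 r^2 times it, then the intrinsics apply), "rvec" (rotation vector, rad) and "tvec" (3), from world to camera coordinates, as OpenCV has them. Camera axes: x right, y down, z forward; pixel columns grow to the right and rows downward; lengths in m; the calibration is good to about 2 mm. A picture is of the moment at which its call begins. calibration takes no time and is no camera call.
A pose or a line that the arm cannot do raises env.PlanningError and nothing moves.
- job.job_done(): hands the job in; it is judged then, once.
The state is a dict: "time": time; "qpos": joint angles; "joint_velocities": joint speeds; "joint_torque": joint torques, N m; "tcp_pos": TCP position; "orientation": TCP orientation; "force": force on the tool from outside, world axes, zero at the start; "torque": the same for the moment, N m; "opening": finger opening in m; "gripper_force": force on a finger pad.
Only numpy, scipy, OpenCV 4.12 (cv2) and the standard library are available. Lean on these libraries where they do the work, as an engineer would, in place of code of your own. Each camera call takes 0.05 s, during which the arm holds its last target. There are 200 camera calls.

### The job

Clear the bench at the end of the day by sorting everything that was left lying about: the turning tools go into the grey tool case, the throwing ribs into the shallow white tray and the plaster press moulds into the wooden crate. Once the tools are all in the case, press its lid fully shut, past the sprung catch, and leave it shut; do not knock over or push about the jar, the cup and the domed mould at the back of the bench.

Things in the scene. Friction and masses are not known exactly. Their poses are not given: they have to be found in the camera images.
- tool1_grip (a point): a turning tool, 130 mm long in all: a straight square wooden handle 84 mm long and 18 x 18 mm, then a thin steel wire loop 32 mm wide at the far end; 70 g, lies flat. This point is the middle of the handle, half-way up (9 mm), which is also about its centre of mass; x runs along the tool towards the loop, whose end is 87 mm ahead, the butt of the handle is 43 mm behind. None if this one is absent today
- tool2_grip (a point): a turning tool, 130 mm long in all: a straight square wooden handle 84 mm long and 18 x 18 mm, then a thin steel wire loop 32 mm wide at the far end; 70 g, lies flat. This point is the middle of the handle, half-way up (9 mm), which is also about its centre of mass; x runs along the tool towards the loop, whose end is 87 mm ahead, the butt of the handle is 43 mm behind. None if this one is absent today
- tool3_grip (a point): a turning tool, 130 mm long in all: a straight square wooden handle 84 mm long and 18 x 18 mm, then a thin steel wire loop 32 mm wide at the far end; 70 g, lies flat. This point is the middle of the handle, half-way up (9 mm), which is also about its centre of mass; x runs along the tool towards the loop, whose end is 87 mm ahead, the butt of the handle is 43 mm behind. None if this one is absent today
- rib1_center (a point): a throwing rib: a flat wooden slab with round ends, 110 x 46 x 14 mm, 60 g, lies flat. This point is its centre (7 mm up); x runs along its length, z is normal to its faces. None if absent today
- rib2_center (a point): a throwing rib: a flat wooden slab with round ends, 110 x 46 x 14 mm, 60 g, lies flat. This point is its centre (7 mm up); x runs along its length, z is normal to its faces. None if absent today
- rib3_center (a point): a throwing rib: a flat wooden slab with round ends, 110 x 46 x 14 mm, 60 g, lies flat. This point is its centre (7 mm up); x runs along its length, z is normal to its faces. None if absent today
- mould1_center (a point): a small press mould: an eight-sided plaster block, 62 mm across opposite flats, 32 mm high, 140 g, with a shallow pattern on top. This point is its centre (16 mm up); x is square to one pair of flats (so are the directions at 45, 90 and 135 degrees to it), z is up. None if absent today
- mould2_center (a point): a small press mould: an eight-sided plaster block, 62 mm across opposite flats, 32 mm high, 140 g, with a shallow pattern on top. This point is its centre (16 mm up); x is square to one pair of flats (so are the directions at 45, 90 and 135 degrees to it), z is up. None if absent today
- case: the tool case, home of the turning tools: a grey sheet-metal box with a hinged lid, fixed to the bench, outside 150 (x) x 200 (y) x 60 mm high, walls and floor 5 mm. Origin at the centre of its underside; -x is its front, with the sprung catch in the middle of the front wall (it stands out 27 mm from the wall, its top at 61 mm up), +x its back, with the hinge along the top of the back wall; y runs along its length
- lid (a joint): angle of the case's lid, rad: 0 is fully shut, about 1.57 upright, 2.1 fully open (leaning back). The lid is a plate 158 mm from hinge to front edge, 204 mm wide, 8 mm thick, 0.3 kg. Its stiff hinge holds it wherever it is left (about 0.3 N m of friction). At about 0.1 rad its tongue meets the sprung catch, and it takes some 12 to 15 N downward near the front edge to push it past; the catch then draws it down to 0 and holds it
- lid_hinge (a point): the middle of the lid's hinge line, which runs along the case's y; 62 mm above the case's underside, 75 mm behind its centre; the lid's underside passes through it
- lid_edge (a point): the middle of the lid's free front edge, on the upper (outer) face; 158 mm from the hinge line. When shut it lies 70 mm above the bench
- crate: the wooden crate, home of the press moulds: open box, fixed to the bench, outside 140 (x) x 170 (y) x 55 mm high (corner posts to 62 mm), walls and floor 5 mm, open top. Origin at the centre of its underside
- tray: the shallow white plastic tray, home of the throwing ribs: open box, fixed to the bench, outside 140 (x) x 170 (y) x 36 mm high, walls and floor 5 mm, open top. Origin at the centre of its underside
- jar: bystander: a glaze jar with a black lid, 72 mm across, 85 mm high, at the far edge of the bench; origin at the centre of its underside
- cup: bystander: a terracotta cup, 76 mm across, 90 mm high; origin at the centre of its underside
- dome: bystander: a domed plaster mould, 124 mm across, 55 mm high; origin at the centre of its underside

How it is judged:
On the way, in this order (a step that is already met when the one before it is completed fails the run):
1. every turning tool lies in the open tool case (x of tool1_grip in the frame of case between -0.068 and 0.068 m and y of tool1_grip in the frame of case between -0.088 and 0.088 m and z of tool1_grip in the frame of case between 0 and 0.055 m and linear speed of each of tool1, tool2, tool3 below 0.03 m/s and x of tool2_grip in the frame of case between -0.068 and 0.068 m and y of tool2_grip in the frame of case between -0.088 and 0.088 m and z of tool2_grip in the frame of case between 0 and 0.055 m and x of tool3_grip in the frame of case between -0.068 and 0.068 m and y of tool3_grip in the frame of case between -0.088 and 0.088 m and z of tool3_grip in the frame of case between 0 and 0.055 m and value of joint lid above 0.5 rad), for 0.2 s.
2. the lid has been pressed shut past its catch (value of joint lid below 0.025 rad), for 0.3 s.
At the end, for the whole second after the job is handed in: every tool lies within the case's walls, below its rim; every rib's centre is in the tray and every mould's in the crate, within 58 mm (x) and 72 mm (y) of its middle and below 45 and 50 mm; all at rest; the lid is past its catch (below 0.025 rad) (x of tool1_grip in the frame of case between -0.068 and 0.068 m and y of tool1_grip in the frame of case between -0.088 and 0.088 m and z of tool1_grip in the frame of case between 0 and 0.055 m and linear speed of each of tool1, tool2, tool3, rib1, rib2, rib3, mould1, mould2 below 0.03 m/s and x of tool2_grip in the frame of case between -0.068 and 0.068 m and y of tool2_grip in the frame of case between -0.088 and 0.088 m and z of tool2_grip in the frame of case between 0 and 0.055 m and x of tool3_grip in the frame of case between -0.068 and 0.068 m and y of tool3_grip in the frame of case between -0.088 and 0.088 m and z of tool3_grip in the frame of case between 0 and 0.055 m and x of rib1_center in the frame of tray between -0.058 and 0.058 m and y of rib1_center in the frame of tray between -0.072 and 0.072 m and z of rib1_center in the frame of tray between 0 and 0.045 m and x of rib2_center in the frame of tray between -0.058 and 0.058 m and y of rib2_center in the frame of tray between -0.072 and 0.072 m and z of rib2_center in the frame of tray between 0 and 0.045 m and x of rib3_center in the frame of tray between -0.058 and 0.058 m and y of rib3_center in the frame of tray between -0.072 and 0.072 m and z of rib3_center in the frame of tray between 0 and 0.045 m and x of mould1_center in the frame of crate between -0.058 and 0.058 m and y of mould1_center in the frame of crate between -0.072 and 0.072 m and z of mould1_center in the frame of crate between 0 and 0.05 m and x of mould2_center in the frame of crate between -0.058 and 0.058 m and y of mould2_center in the frame of crate between -0.072 and 0.072 m and z of mould2_center in the frame of crate between 0 and 0.05 m and value of joint lid below 0.025 rad); the robot touches nothing.
It fails at once if the jar at the back of the bench is pushed more than 40 mm or knocked over (distance of jar from where it was at the start of the episode above 0.04 m or angle between jar's own z axis and vertical above 0.6 rad).
It fails at once if the cup at the back of the bench is pushed more than 40 mm or knocked over (distance of cup from where it was at the start of the episode above 0.04 m or angle between cup's own z axis and vertical above 0.6 rad).
It fails at once if the dome at the back of the bench is pushed more than 40 mm or knocked over (distance of dome from where it was at the start of the episode above 0.04 m or angle between dome's own z axis and vertical above 0.6 rad).
Of tool1, tool2, tool3, rib1, rib2, rib3, mould1, mould2 only 5 to 7 are there at a start; the rules pass over those that are not, and their reading is None.
At some moment in a run one of tool1, tool2, tool3, rib1, rib2, rib3, mould1, mould2 may be knocked a few centimetres aside while the robot is not near it.
Once in a run the grip may slacken for a moment while it holds something.
It also fails if it takes over 210 s, if anything falls off the work surface, if the arm or the gripper's body presses on something with over 40 N, if the wrist force passes 120 N, or if a joint passes its speed limit or range.

## Working session

There is one attempt and no reset: what is moved stays moved. The work goes in short steps, each a Python script; the robot and the scene stay as the last script left them, time stands still between calls to the robot, and variables do not carry over. Pictures are saved under pics/ and viewed, at most 14 in all, crops included, and the job is handed in when it is done.

```bash
mkdir -p pics; cat > h.py <<'E'
import numpy as np, cv2
from cell import env, kin, camera, calibration, job
def world(name,u,v,z=None,depth=None):
    """pixel -> world, on plane z or with depth arrays"""
    c=calibration(name); R=cv2.Rodrigues(np.array(c["rvec"],float))[0]; t=np.array(c["tvec"],float).ravel()
    K=np.array([[c["fx"],0,c["cx"]],[0,c["fy"],c["cy"]],[0,0,1.]])
    u=np.asarray(u,float).ravel(); v=np.asarray(v,float).ravel()
    p=cv2.undistortPoints(np.stack([u,v],1)[:,None],K,np.array([c["k1"],0,0,0.]))[:,0]
    d=np.c_[p,np.ones(len(p))]
    if depth is not None: return (d*np.asarray(depth).ravel()[:,None]-t)@R
    o=-R.T@t; w=d@R
    return o+w*((z-o[2])/w[:,2])[:,None]
E
cat > a.py <<'E'
from h import *
for n in("top","side"):
    im,d=camera(n); cv2.imwrite(f"pics/{n}0.png",im); np.savez(f"{n}0.npz",im=im,d=d)
    c=calibration(n); R=cv2.Rodrigues(np.array(c["rvec"],float))[0]; print(n,c,-R.T@np.array(c["tvec"],float).ravel())
s=env.get_state(); print(s["time"],s["tcp_pos"],s["orientation"],s["opening"])
E
python3 a.py
```

```text
top {'fx': 444.4947409269079, 'fy': 444.4947409269079, 'cx': 280.45035531520693, 'cy': 217.0300960211873, 'k1': -0.0191221322653348, 'rvec': array([ 2.13553964, -2.18637568,  0.11130817]), 'tvec': array([0.0475356 , 0.59744182, 1.03987922])} [0.48011939 0.02686955 1.09968566]
side {'fx': 471.43460888090834, 'fy': 471.43460888090834, 'cx': 290.7227083937635, 'cy': 210.9380921911431, 'k1': 0.006563797914010908, 'rvec': array([ 0.05080018, -2.78911655,  1.43407345]), 'tvec': array([0.5912841 , 0.05124669, 1.3577988 ])} [0.56620079 1.09250079 0.825663  ]
0.1 [ 0.28049194 -0.61351664  0.30304997] [-7.71137909e-04  9.77097886e-01  2.12788806e-01 -2.23437345e-04] 0.0854742469807123
```

View pics/top0.png

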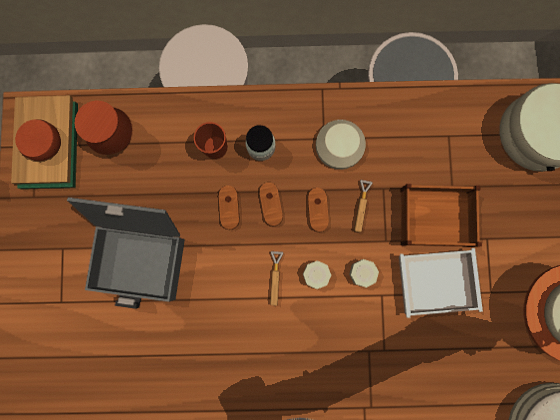

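View pics/side0.png

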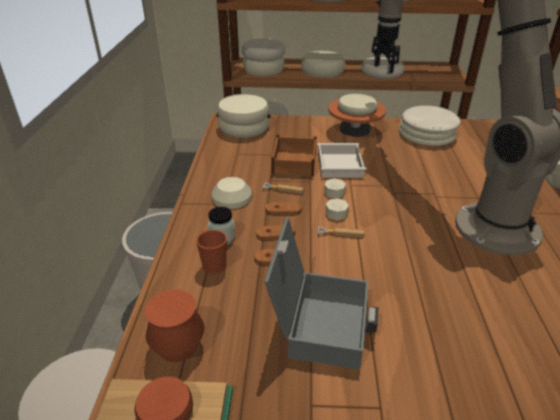

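The top view shows the case at about (135,265) with its lid open towards +x, and ribs at (229,207), (271,204) and (318,209). The tools are at (361,206) and (275,280), with their loops up the image. The moulds are at (317,275) and (365,273), the crate at (441,215) and the tray at (440,283). I'll segment by height next.

```bash
cat >> h.py <<'E'
V,U=np.mgrid[0:420,0:560]
def heightmap(d):
    return world("top",U,V,depth=d).reshape(420,560,3)
def blobs(d,lo=.005,hi=.6,amin=60):
    P=heightmap(d); m=((P[...,2]>lo)&(P[...,2]<hi)&(d>0)).astype(np.uint8)
    n,L,st,c=cv2.connectedComponentsWithStats(m)
    out=[]
    for i in range(1,n):
        if st[i,4]<amin: continue
        k=L==i; h=float(np.percentile(P[k][:,2],80))
        cs=max(cv2.findContours(k.astype(np.uint8),0,1)[0],key=len)[:,0]
        (cx,cy),(w,l),a=r=cv2.minAreaRect(world("top",cs[:,0],cs[:,1],z=h)[:,:2].astype(np.float32)*1000)
        yaw=np.radians(a if w>l else a+90)
        out.append(dict(px=c[i].round(),area=int(st[i,4]),h=h,xy=np.array([cx,cy])/1000,size=(max(w,l),min(w,l)),yaw=yaw,com=np.mean(world("top",*np.nonzero(k)[::-1],z=h),0)[:2]))
    return out
E
python3 - <<'E'
from h import *
D=np.load("top0.npz"); d=D["d"]
for b in blobs(d): print(b["px"],b["area"],"h%.3f"%b["h"],b["xy"].round(3),"sz",np.round(b["size"]),"yaw%.1f"%np.degrees(b["yaw"]),b["com"].round(3))
P=heightmap(d)
print(np.std(P[330:350,150:200,2]),np.mean(P[330:350,150:200,2]))
# rough walls
for n,(u,v) in dict(caseTL=(98,230),caseTR=(182,238),caseBR=(176,300),caseBL=(90,290),catch=(127,302),lidL=(70,199),lidR=(167,205)).items(): print(n,P[v-1:v+2,u-1:u+2].reshape(-1,3).round(3)[[0,4,8]].tolist())
im=D["im"]; cv2.imwrite("pics/z1.png",cv2.resize(im[180:320,60:200],(800,600*1),interpolation=cv2.INTER_CUBIC))
E
```

```text
[533. 129.] 4283 h0.101 [ 0.791 -0.548] sz [213. 140.] yaw174.4 [ 0.783 -0.558]
[ 61. 138.] 8103 h0.092 [0.784 0.522] sz [285. 229.] yaw88.5 [0.792 0.545]
[340. 144.] 1958 h0.053 [ 0.769 -0.115] sz [121. 121.] yaw178.6 [ 0.769 -0.115]
[210. 140.] 891 h0.087 [0.777 0.194] sz [90. 75.] yaw180.0 [0.779 0.193]
[260. 143.] 849 h0.087 [0.768 0.077] sz [86. 69.] yaw6.7 [0.768 0.077]
[361. 208.] 371 h0.019 [ 0.621 -0.168] sz [129.  30.] yaw169.0 [ 0.618 -0.165]
[271. 204.] 745 h0.016 [0.633 0.057] sz [111.  46.] yaw9.2 [0.633 0.057]
[440. 215.] 3265 h0.052 [ 0.592 -0.347] sz [189. 144.] yaw86.9 [ 0.592 -0.346]
[228. 208.] 756 h0.016 [0.627 0.161] sz [108.  47.] yaw2.9 [0.627 0.161]
[318. 210.] 755 h0.016 [ 0.617 -0.058] sz [107.  46.] yaw2.7 [ 0.616 -0.059]
[131. 250.] 7242 h0.143 [0.514 0.382] sz [273. 217.] yaw80.6 [0.523 0.357]
[441. 282.] 3044 h0.035 [ 0.434 -0.343] sz [185. 150.] yaw93.1 [ 0.433 -0.343]
[275. 279.] 363 h0.019 [0.454 0.046] sz [127.  29.] yaw177.5 [0.451 0.05 ]
[364. 272.] 610 h0.034 [ 0.461 -0.161] sz [65. 64.] yaw117.6 [ 0.461 -0.162]
[317. 274.] 555 h0.035 [ 0.459 -0.049] sz [63. 60.] yaw106.9 [ 0.459 -0.049]
[544. 311.] 2589 h0.109 [ 0.369 -0.534] sz [206.  80.] yaw175.0 [ 0.368 -0.541]
[538. 403.] 1499 h0.074 [ 0.168 -0.523] sz [116.  78.] yaw88.3 [ 0.162 -0.531]
0.097911817105326 0.00962293108553684
caseTL [[0.577, 0.465, 0.064], [0.575, 0.464, 0.061], [0.574, 0.468, 0.047]]
caseTR [[0.558, 0.282, -0.001], [0.555, 0.279, 0.001], [0.552, 0.274, 0.014]]
caseBR [[0.406, 0.297, -0.0], [0.404, 0.294, -0.0], [0.401, 0.292, -0.003]]
caseBL [[0.438, 0.483, 0.061], [0.435, 0.481, 0.06], [0.43, 0.503, 0.002]]
catch [[0.409, 0.394, 0.065], [0.406, 0.394, 0.059], [0.404, 0.391, 0.061]]
lidL [[0.628, 0.462, 0.212], [0.625, 0.458, 0.216], [0.623, 0.457, 0.214]]
lidR [[0.641, 0.318, 0.005], [0.639, 0.317, -0.0], [0.636, 0.314, 0.002]]
```

View pics/z1.png

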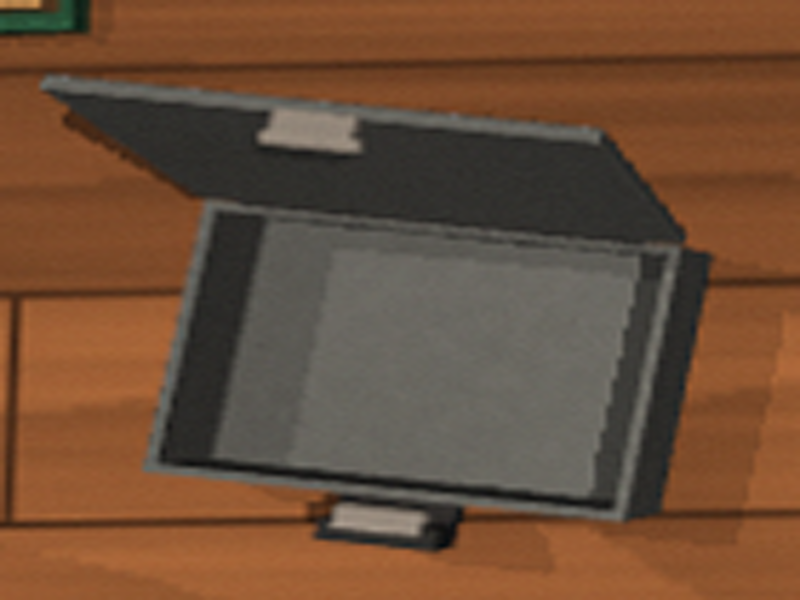

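```bash
cat >> h.py <<'E'
from scipy.spatial.transform import Rotation as Rn
def quat(phi):
    c,s=np.cos(phi),np.sin(phi)
    return np.roll(Rn.from_matrix(np.array([[-s,c,0],[c,s,0],[0,0,-1.]])).as_quat(),1)
def corners_frame(px,z=.06):
    "rim corners TL,BL,BR,TR in the top picture -> centre, yaw of the x axis"
    c=world("top",*np.array(px,float).T,z=z)[:,:2]; x=(c[0]-c[1])+(c[3]-c[2])
    return c.mean(0),np.arctan2(x[1],x[0]),np.linalg.norm(c[0]-c[1]),np.linalg.norm(c[0]-c[3])
CASE,CYAW=corners_frame([(97.1,227.8),(85.9,289.2),(169.4,300.6),(179,237.2)])[:2]
def infr(c,yaw,x,y): return np.array(c)+[x*np.cos(yaw)-y*np.sin(yaw),x*np.sin(yaw)+y*np.cos(yaw)]
ZT=.23
def go(xy,z,phi,v=.35):
    p=[xy[0],xy[1],z]
    try: env.movel(p,velocity=v,rot=quat(phi))
    except env.PlanningError: print("reach instead",np.round(p,3)); env.reach(p,quat(phi))
def choose(xy,phi,xy2,dphis):
    "pick/place yaw pair whose wrist stays nearest mid range"
    best=None
    for a in (phi,phi+np.pi):
        for dp in dphis:
            q=kin.inverse_kinematics([*xy,ZT],quat(a)); r=kin.inverse_kinematics([*xy2(dp),ZT],quat(a+dp))
            if q is None or r is None: continue
            k=max(abs(q[6]),abs(r[6]))
            if best is None or k<best[0]: best=(k,a,dp)
    return best
def pick(xy,phi,z,op,width,f=60):
    go(xy,ZT,phi); env.grip(op); go(xy,z+.03,phi,.3); go(xy,z,phi,.1)
    env.grip(max(0,width-.012),f); o=env.get_state()["opening"]
    go(xy,ZT,phi,.25); o2=env.get_state()["opening"]
    print("grip",round(o,4),"lifted",round(o2,4),"t",round(env.get_state()["time"],1)); return o2>width-.008
def place(xy,phi,z,op):
    go(xy,ZT,phi); o=env.get_state()["opening"]; go(xy,z+.03,phi,.25); env.movel([*xy,z],velocity=.06,stop_force=8)
    print("at place opening",round(o,4),round(env.get_state()["opening"],4)); env.grip(op); go(xy,ZT,phi,.3)
def mv(xy,axis,width,z,op,c,yaw,off,lift,rel,dirs,shift=0.,h=0):
    "axis: yaw of the object's x; dirs: wanted object yaws; shift: place offset along the object's x"
    T=lambda dp: infr(c,yaw,*off)+shift*np.array([np.cos(axis+dp),np.sin(axis+dp)])
    b=choose(xy,axis+np.pi/2,T,[(w-axis+np.pi)%(2*np.pi)-np.pi for w in dirs]); print("plan",np.round(b,2))
    if not pick(xy,b[1],z,op,width): print("MISSED"); return False
    place(T(b[2]),b[1]+b[2],z+lift,rel); return True
E
cat > b.py <<'E'
from h import *
d=np.load("top0.npz")["d"]
print(env.nose_length,CASE,np.degrees(CYAW),corners_frame([(97.1,227.8),(85.9,289.2),(169.4,300.6),(179,237.2)])[2:])
for lo,hi in((.046,.066),(.029,.04)):
    for b in blobs(d,lo,hi,100):
        if b["xy"][1]<-.25 and b["xy"][0]<.7 and b["size"][0]>100: print(lo,b["xy"].round(3),np.round(b["size"]),np.degrees(b["yaw"]))
B=[b for b in blobs(d) if abs(b["h"]-.019)<.003 and b["area"]<450]
b=B[0]; yaw=b["yaw"]-np.pi; g=b["xy"]-.022*np.array([np.cos(yaw),np.sin(yaw)]); print(g,np.degrees(yaw))
mv(g,yaw,.018,.077,.06,CASE,CYAW,(.025,0),.007,.032,[CYAW+np.pi/2,CYAW-np.pi/2],shift=-.022)
E
python3 b.py
```

```text
0.0726 [0.4944706  0.38123925] -8.924893588123751 (np.float64(0.14496525804841692), np.float64(0.19632141667720224))
0.046 [ 0.593 -0.349] [178. 143.] 87.7775650024414
0.046 [ 0.165 -0.538] [109.  26.] 123.8601303100586
0.029 [ 0.603 -0.422] [140.  58.] 22.63594627380371
0.029 [ 0.434 -0.342] [180. 150.] 93.09663963317871
[ 0.59962431 -0.16333374] -11.025108337402346
plan [ 1.42  1.38 -1.53]
grip 0.0163 lifted 0.0165 t 5.4
at place opening 0.0163 0.0165
```

```bash
cat >> h.py <<'E'
def find(kind,save=None):
    im,d=camera("top")
    if save: cv2.imwrite(f"pics/{save}.png",im)
    t={"tool":(.019,250,480,(128,30)),"rib":(.016,600,900,(109,46)),"mould":(.034,450,750,(64,62))}[kind]
    r=[]
    for b in blobs(d):
        if abs(b["h"]-t[0])<.006 and t[1]<b["area"]<t[2] and max(abs(np.array(b["size"])-t[3]))<14: r.append(b); print(kind,b["xy"].round(3),"%.1f"%np.degrees(b["yaw"]),np.round(b["size"]),b["area"])
    return r
E
cat > c.py <<'E'
from h import *
b=find("tool","c1")[0]
e=np.array([np.cos(b["yaw"]),np.sin(b["yaw"])]); s=np.sign((b["xy"]-b["com"])@e)  # centre of area lies on the handle side
yaw=b["yaw"]+(0 if s>0 else np.pi); g=b["xy"]-.022*s*e; print(g,np.degrees(yaw))
mv(g,yaw,.018,.077,.06,CASE,CYAW,(-.032,0),.007,.032,[CYAW+np.pi/2,CYAW-np.pi/2],shift=-.022)
go((.45,.1),ZT,env and np.pi/2)
im,d=camera("top"); cv2.imwrite("pics/c2.png",im)
E
python3 c.py
```

```text
tool [0.453 0.047] 177.2 [125.  29.] 359
[0.43077175 0.04795222] 357.2132110595703
plan [ 1.17  7.81 -1.68]
grip 0.0164 lifted 0.0162 t 14.3
at place opening 0.0163 0.0163
```

View pics/c2.png

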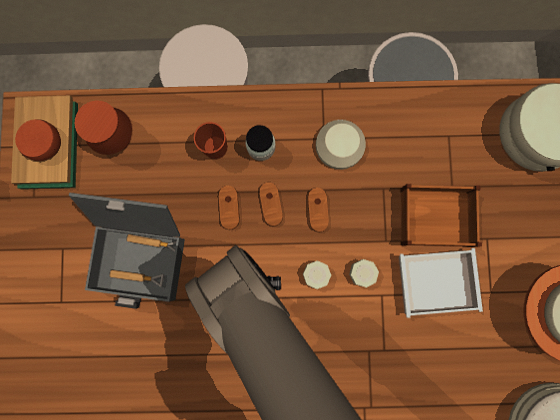

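Both tools lie in the case, at about (150,241) and (135,277). Next I close the lid with the closed fingers from behind.

```bash
cat > d.py <<'E'
from h import *
N=env.nose_length; phi=CYAW+np.pi/2
def tip(x,z,v=.25,**k):  # tip centre in the case's xz plane
    return env.movel([*infr(CASE,CYAW,x,0),z+N],velocity=v,rot=quat(phi),**k)
go((.45,.1),.36,phi); env.grip(0)
go(infr(CASE,CYAW,.19,0),.36,phi)
tip(.19,.182)
print("stop",tip(.097,.182,.12))
H=np.array([.075,.062]); rho=.12
for th in np.arange(1.5,.1,-.14):
    u=np.array([-np.cos(th),np.sin(th)]); n=np.array([np.sin(th),np.cos(th)]); p=H+rho*u+.008*n
    tip(p[0]+.011,p[1],.15); F=env.get_state()["force"]; print(round(th,2),np.round(F,1))
s=tip(-.060,.115,.2)
s=tip(-.060,.067,.05,stop_force=35); st=env.get_state(); print("press",s,st["tcp_pos"][2]-N,st["force"].round(1))
tip(-.060,.16)
go((.45,.1),ZT,phi); im,d=camera("side"); cv2.imwrite("pics/d1.png",im); print(env.get_state()["time"])
im,d=camera("top"); P=heightmap(d)
for x in(-.06,0,.05): 
    w=np.array([*infr(CASE,CYAW,x,.05)]); k=np.hypot(P[...,0]-w[0],P[...,1]-w[1])<.006; print(x,np.median(P[k][:,2]))
E
python3 d.py
```

```text
stop False
1.5 [0.1 0.2 0.1]
1.36 [-0.6 -0.5 -0. ]
1.22 [ 0.2  0.2 -0.1]
1.08 [-0.4  0.3  0.4]
0.94 [0.2 0.3 0. ]
0.8 [ 0.5 -0.4  0.6]
0.66 [-0.   0.1 -0.2]
0.52 [0.  0.8 0.5]
0.38 [ 0.1  1.  -0.3]
0.24 [ 0.6  0.3 -0.6]
press True 0.08133411871434978 [ 0.4 -1.2  3.8]
29.1583
-0.06 0.08255225297209556
0 0.07707339766417044
0.05 0.0735774421486971
```

View pics/d1.png

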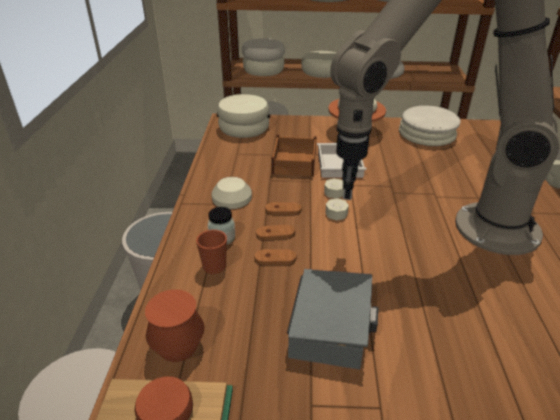

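The lid has stopped on the catch at about 0.09 rad. I'll press again, more slowly.

```bash
cat > e.py <<'E'
from h import *
N=env.nose_length; phi=CYAW+np.pi/2
def tip(x,z,v=.25,**k): return env.movel([*infr(CASE,CYAW,x,0),z+N],velocity=v,rot=quat(phi),**k)
tip(-.06,.16,.35); tip(-.06,.088,.1)
s=tip(-.060,.0675,.012,stop_force=45); st=env.get_state(); print("press",s,st["tcp_pos"][2]-N,st["force"].round(1))
env.dwell(.3); tip(-.060,.16)
go((.45,.1),ZT,phi); print(env.get_state()["time"])
im,d=camera("top"); P=heightmap(d)
for x in(-.06,0,.05): 
    w=np.array([*infr(CASE,CYAW,x,.05)]); k=np.hypot(P[...,0]-w[0],P[...,1]-w[1])<.006; print(x,np.median(P[k][:,2]))
E
python3 e.py
```

```text
press False 0.06972754803198153 [-5.4 -7.1 23.1]
34.7167
-0.06 0.07163502581821676
0 0.070897500236267
0.05 0.07130851858775443
```

```bash
cat >> h.py <<'E'
CRATE,KY=np.array([.593,-.352]),np.radians(-2.2)
TRAY,TY=np.array([.434,-.346]),np.radians(3.1)
def park(): go((.281,-.6),.3,np.radians(65))
def do_mould(off):
    park(); b=find("mould")[0]; a=b["yaw"]; a=(a+np.pi/8)%(np.pi/4)-np.pi/8  # closing line nearest world x
    return mv(b["xy"],a-np.pi/2,.062,.074,.085,CRATE,KY,off,.008,.076,[KY-np.pi/2,KY+np.pi/2])
def do_rib(off,lift):
    park(); b=find("rib")[-1]
    return mv(b["xy"],b["yaw"],.046,.074,.072,TRAY,TY,off,lift,.056,[TY,TY+np.pi])
E
cat > f.py <<'E'
from h import *
ok=do_mould((0,-.04)) and do_mould((0,.04)) and do_rib((0,-.034),.008)
park(); im,d=camera("top"); cv2.imwrite("pics/f1.png",im); print(ok,env.get_state()["time"])
E
python3 f.py
```

```text
mould [ 0.462 -0.161] 73.3 [65. 62.] 608
mould [ 0.459 -0.049] 64.8 [62. 59.] 551
plan [ 0.34 -0.29  0.25]
grip 0.0611 lifted 0.0612 t 42.0
at place opening 0.0608 0.0611
mould [ 0.459 -0.049] 65.1 [62. 59.] 553
plan [ 0.16  0.35 -0.39]
grip 0.061 lifted 0.0614 t 51.0
at place opening 0.0611 0.0612
rib [0.633 0.057] 9.2 [109.  46.] 745
rib [0.627 0.161] 179.6 [107.  47.] 754
rib [ 0.617 -0.058] 2.4 [107.  47.] 760
plan [ 1.08  1.61 -3.13]
grip 0.0441 lifted 0.0445 t 60.1
at place opening 0.0441 0.0442
True 68.4667
```

View pics/f1.png

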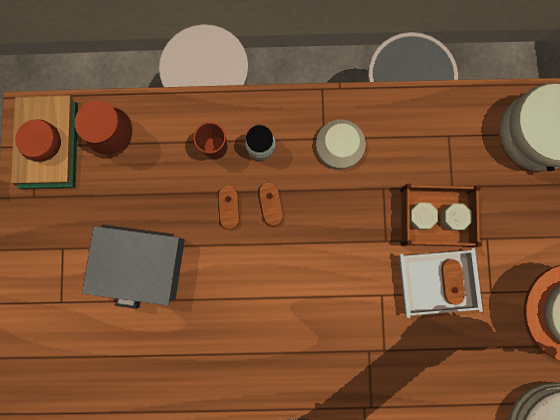

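The lid is shut, both moulds are in the crate at (425,215) and (458,216), and one rib is in the tray at (454,281). Two ribs are left, at (229,207) and (271,204).

```bash
cat > g.py <<'E'
from h import *
ok=do_rib((0,.036),.008) and do_rib((0,0),.023)
park(); im,d=camera("top"); cv2.imwrite("pics/g1.png",im); print(ok,env.get_state()["time"])
P=heightmap(d)
for x in(-.06,0,.05): 
    w=np.array([*infr(CASE,CYAW,x,.05)]); k=np.hypot(P[...,0]-w[0],P[...,1]-w[1])<.006; print(x,np.median(P[k][:,2]))
k=np.hypot(P[...,0]-TRAY[0],P[...,1]-TRAY[1])<.01; print("tray mid z",np.median(P[k][:,2]))
E
python3 g.py
```

```text
rib [0.632 0.057] 9.2 [110.  46.] 742
rib [0.627 0.161] 3.9 [108.  47.] 752
plan [1.09 1.64 3.13]
grip 0.0443 lifted 0.0444 t 73.8
reach instead [ 0.432 -0.31   0.23 ]
at place opening 0.0441 0.0443
rib [0.633 0.057] 8.3 [109.  47.] 746
plan [1.36 1.72 3.05]
grip 0.0443 lifted 0.0444 t 85.4
reach instead [ 0.434 -0.346  0.23 ]
at place opening 0.0439 0.0442
True 91.9917
-0.06 0.07121320212326968
0 0.07099571196924281
0.05 0.07101001852667753
tray mid z 0.032827522652902986
```

View pics/g1.png

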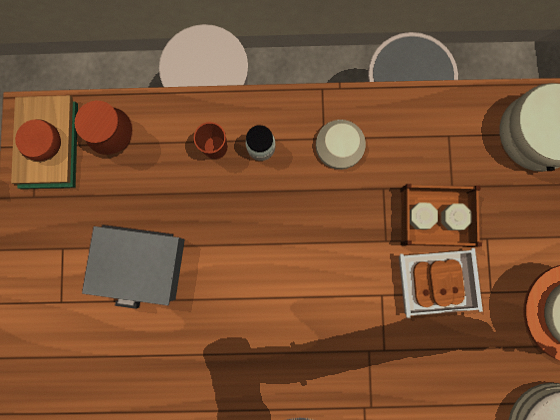

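The bench is clear. All three ribs are in the tray, the third lying across the first two at (440,283), both moulds are in the crate, the lid is shut and the bystanders haven't moved. I'm handing in.

```bash
python3 -c "
from h import *
print(job.job_done())"
```

```text
the job is handed in; nothing more can be done
None
```

The job is handed in at about 92 s of the 210 s: the two tools are in the case with the lid pressed shut past its catch, the three ribs are in the tray (one resting on the other two), the two moulds are in the crate, and the jar, cup and domed mould were left undisturbed; the judge's verdict was not returned.

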